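# Find the socket that fits the stand's nut

### The arm

A 6-joint arm with a two-finger parallel gripper is mounted at the origin on the work surface. World frame = base frame: x ahead of the robot, y to its left, z up, the work surface at z = 0. Lengths are in m, angles in degrees, forces in N, time in s.
With the tool pointing down it reaches from about 0.4 to 0.825 m from the base axis. Payload 7 kg.
Tool frame: the origin (TCP) lies at the very end of the fingers, on their centre line; the grasp point (between the pads) lies 19 mm behind it (ctrl.grip_point_offset is the distance from the TCP to the grasp point, in m); x points along the fingers, z is the direction in which the jaws open and shut, and the axes are right-handed (so a half turn about x gives the same grasp; the last joint's range is limited). The gripper opens to 88 mm and grips with 3 to 60 N. Pads are 19 mm wide; open, the fingers measure 130 mm over their backs; the gripper's body (78 mm by 193 mm) begins 47 mm behind the grasp point.
Start: joints at [80.85, 20.546, 0.682, 0, -70.136, -16.507], TCP at [0.292, 0.608, 0.197] pointing down, gripper open.
Joint ranges: [-176.03, 176.03], [-82.01, 121.73], [-58.28, 71.71], [-173.87, 95.51], [-174.79, -0.11], [-173.66, 173.66]. Speed limits (degrees/s): [136.94, 136.94, 172.46, 180, 180, 180].

### API

Orientations are given as [roll, pitch, yaw] about the fixed x, y, z axes, in that order (R = Rz(yaw) Ry(pitch) Rx(roll)).
In Python, from plant import get_obs, snapshot, calibration, close_job, ctrl gives the robot as it stands.
- The arm moves only by the tool move_arm, never from a script. Its argument "commands" is a list that holds one entry, the list of rows, each a list of 4 numbers: the shift along the tool's x, y, z in cm, then the turn about the tool's x in rad. In form: [[[dx, dy, dz, spin], ...]]. A call has 1 to 8 rows; each row shifts and turns the commanded pose from where the row before left it, along the tool's axes as they then stand; what a row does not reach is not made up. A row lasts 1/10 s, in which the tool goes at most 50 mm and 8.59 degrees, less where a joint would pass 70% of its speed; a pose out of reach is approached as far as the arm can. A call with a gripper value outside its range is refused whole. "jaw" is the finger opening in cm, from 0 to 8.76, set as the call begins (left out, the last holds). The fingers move at their own pace and stop on an object; the grip force is fixed at half the most. Time passes only in rows, so rows that do not move let the fingers close. It gives the time, the measured TCP pose, the force and the opening at its end, in the units of the state.
- get_obs(): the state, without advancing time (a new reading comes with each control period).
- snapshot(name): name is "side" or "top" or "wrist"; returns (picture, depth): 420x560x3 uint8, red, green, blue; 420x560 float32, m along the optical axis (not along the pixel's ray), 0 where there is no reading.
- calibration(name): a dict with "mtx" (3x3 intrinsics, pixels), "T" (4x4, takes a point from camera to world coordinates); the wrist camera has in their place "tool_from_camera" (4x4, takes a point from camera to tool coordinates, whose origin is the TCP and whose axes are the tool frame's). Camera axes: x right, y up, looking along -z (the intrinsics and any distortion apply to the point x, -y, -z); pixel columns grow to the right and rows downward; lengths in m; the calibration is good to about 2 mm. A picture is of the moment at which its call begins: read the wrist's pose just before it. calibration takes no time and is no camera call.
- close_job(): hands the job in, once; it reports no verdict.
The state is a dict: "clock": time; "joint_pos": joint angles; "qvel": joint speeds; "tau": joint torques, N m; "tool_pos": TCP position; "orientation": TCP orientation; "force": force on the tool from outside, world axes, zero at the start; "moment": the same for the moment, N m; "opening": finger opening in m.
Only numpy, scipy, OpenCV 4.12 (cv2) and the standard library are available. Lean on these libraries where they do the work, as an engineer would, in place of code of your own. Each camera call takes 0.05 s, during which the arm holds its last target. There are 200 camera calls.

### The job

Find out, by trying them on the hex nut of the stand foot, which of the three sockets fits, and drop each of the two that do not fit upright into a bore of its own in the socket holder, fully down and let go. Finish with the fitting socket fully home on the nut, your gripper still holding it: do not let go at the end. Do not disturb the beaker, the tape measure or the caliper.

Things in the scene. Friction and masses are not known exactly. Their poses are not given: they have to be found in the camera images.
- foot: fixed stand foot: aluminium plate 170 x 120 mm (x, y), 12 mm thick, with a round steel seat (44 mm diameter, top 22 mm above the bench) in its middle that carries the hex nut; near its -x end a tube 28 mm in diameter, top 30 mm above the bench; four screw heads 18 mm high at the corners. Origin: on the nut's axis, at the underside
- nut_seat (a point): point on the nut's axis at the foot of the nut, on the steel seat, 22 mm above the bench; the rim of a seated socket rests here. Axes as the foot. The fixed steel nut: 24 mm across flats, 15 mm high (a stud end 2 mm more), the top 5 mm tapered to 19.5 mm across flats; two flats are square to the foot's x axis, the others every 60 degrees
- mat: fixed black rubber mat 310 x 110 mm (its x, y), 3 mm thick, on which the sockets stand in a row along its x, about 95 mm apart (75 mm at least); origin at its underside's centre
- socket_a: one of three steel hexagonal sockets alike outside: 65 mm tall, 32 mm across flats, 0.15 to 0.3 kg, upright, open end down. Origin: centre of its lower rim, z up; x is square to an outer flat (more every 60 degrees). Its opening is a hexagon 30 mm deep, parallel to the outer flats: 18, 21 or 25.8 mm across flats (one of each, not told which), mouth flared 1.8 mm a side over 4.5 mm. Only one goes over the nut; the others stop on its top, 7 mm or more too high
- socket_b: one of three steel hexagonal sockets alike outside: 65 mm tall, 32 mm across flats, 0.15 to 0.3 kg, upright, open end down. Origin: centre of its lower rim, z up; x is square to an outer flat (more every 60 degrees). Its opening is a hexagon 30 mm deep, parallel to the outer flats: 18, 21 or 25.8 mm across flats (one of each, not told which), mouth flared 1.8 mm a side over 4.5 mm. Only one goes over the nut; the others stop on its top, 7 mm or more too high
- socket_c: one of three steel hexagonal sockets alike outside: 65 mm tall, 32 mm across flats, 0.15 to 0.3 kg, upright, open end down. Origin: centre of its lower rim, z up; x is square to an outer flat (more every 60 degrees). Its opening is a hexagon 30 mm deep, parallel to the outer flats: 18, 21 or 25.8 mm across flats (one of each, not told which), mouth flared 1.8 mm a side over 4.5 mm. Only one goes over the nut; the others stop on its top, 7 mm or more too high
- holder: fixed grey plastic socket holder, 230 x 84 x 35 mm, with three empty round bores in a row along its x axis, 75 mm apart; each 48 mm in diameter, 25 mm deep, flat floor 10 mm above the bench, so that a socket in it stands 40 mm out; any bore takes any socket at any turn. Origin: centre of its underside
- holder_hole0 (a point): centre of the mouth of the -x bore of the holder, in the plane of its top, 35 mm above the bench; axes as the holder
- holder_hole1 (a point): centre of the mouth of the middle bore of the holder, in the plane of its top, 35 mm above the bench; axes as the holder
- holder_hole2 (a point): centre of the mouth of the +x bore of the holder, in the plane of its top, 35 mm above the bench; axes as the holder
- beaker: bystander: open glass beaker, 68 mm in diameter, 85 mm tall, upright; origin at the centre of its underside
- tape: bystander: grey and black tape measure 70 x 35 mm, 60 mm tall; origin at the centre of its underside
- caliper: bystander: steel slide caliper lying flat, 190 mm long along its x, 7 mm thick; origin under the middle of its beam

How it is judged (in metres and radians):
On the way, in this order (a step that is already met when the one before it is completed fails the run):
1. one socket stands let go and fully down in a bore of the holder (((((horizontal distance between socket_a and holder_hole0 below 0.008 m and z of socket_a in the frame of holder_hole0 below -0.021 m) or (horizontal distance between socket_a and holder_hole1 below 0.008 m and z of socket_a in the frame of holder_hole1 below -0.021 m) or (horizontal distance between socket_a and holder_hole2 below 0.008 m and z of socket_a in the frame of holder_hole2 below -0.021 m)) and angle between socket_a's own z axis and vertical below 0.12 rad and linear speed of socket_a below 0.05 m/s and contact force between the fingers and socket_a below 0.05 N) or (((horizontal distance between socket_b and holder_hole0 below 0.008 m and z of socket_b in the frame of holder_hole0 below -0.021 m) or (horizontal distance between socket_b and holder_hole1 below 0.008 m and z of socket_b in the frame of holder_hole1 below -0.021 m) or (horizontal distance between socket_b and holder_hole2 below 0.008 m and z of socket_b in the frame of holder_hole2 below -0.021 m)) and angle between socket_b's own z axis and vertical below 0.12 rad and linear speed of socket_b below 0.05 m/s and contact force between the fingers and socket_b below 0.05 N) or (((horizontal distance between socket_c and holder_hole0 below 0.008 m and z of socket_c in the frame of holder_hole0 below -0.021 m) or (horizontal distance between socket_c and holder_hole1 below 0.008 m and z of socket_c in the frame of holder_hole1 below -0.021 m) or (horizontal distance between socket_c and holder_hole2 below 0.008 m and z of socket_c in the frame of holder_hole2 below -0.021 m)) and angle between socket_c's own z axis and vertical below 0.12 rad and linear speed of socket_c below 0.05 m/s and contact force between the fingers and socket_c below 0.05 N))), for 0.2 s.
2. two sockets stand so, each in its own bore ((((((horizontal distance between socket_a and holder_hole0 below 0.008 m and z of socket_a in the frame of holder_hole0 below -0.021 m) or (horizontal distance between socket_a and holder_hole1 below 0.008 m and z of socket_a in the frame of holder_hole1 below -0.021 m) or (horizontal distance between socket_a and holder_hole2 below 0.008 m and z of socket_a in the frame of holder_hole2 below -0.021 m)) and angle between socket_a's own z axis and vertical below 0.12 rad and linear speed of socket_a below 0.05 m/s and contact force between the fingers and socket_a below 0.05 N) and (((horizontal distance between socket_b and holder_hole0 below 0.008 m and z of socket_b in the frame of holder_hole0 below -0.021 m) or (horizontal distance between socket_b and holder_hole1 below 0.008 m and z of socket_b in the frame of holder_hole1 below -0.021 m) or (horizontal distance between socket_b and holder_hole2 below 0.008 m and z of socket_b in the frame of holder_hole2 below -0.021 m)) and angle between socket_b's own z axis and vertical below 0.12 rad and linear speed of socket_b below 0.05 m/s and contact force between the fingers and socket_b below 0.05 N)) or ((((horizontal distance between socket_a and holder_hole0 below 0.008 m and z of socket_a in the frame of holder_hole0 below -0.021 m) or (horizontal distance between socket_a and holder_hole1 below 0.008 m and z of socket_a in the frame of holder_hole1 below -0.021 m) or (horizontal distance between socket_a and holder_hole2 below 0.008 m and z of socket_a in the frame of holder_hole2 below -0.021 m)) and angle between socket_a's own z axis and vertical below 0.12 rad and linear speed of socket_a below 0.05 m/s and contact force between the fingers and socket_a below 0.05 N) and (((horizontal distance between socket_c and holder_hole0 below 0.008 m and z of socket_c in the frame of holder_hole0 below -0.021 m) or (horizontal distance between socket_c and holder_hole1 below 0.008 m and z of socket_c in the frame of holder_hole1 below -0.021 m) or (horizontal distance between socket_c and holder_hole2 below 0.008 m and z of socket_c in the frame of holder_hole2 below -0.021 m)) and angle between socket_c's own z axis and vertical below 0.12 rad and linear speed of socket_c below 0.05 m/s and contact force between the fingers and socket_c below 0.05 N)) or ((((horizontal distance between socket_b and holder_hole0 below 0.008 m and z of socket_b in the frame of holder_hole0 below -0.021 m) or (horizontal distance between socket_b and holder_hole1 below 0.008 m and z of socket_b in the frame of holder_hole1 below -0.021 m) or (horizontal distance between socket_b and holder_hole2 below 0.008 m and z of socket_b in the frame of holder_hole2 below -0.021 m)) and angle between socket_b's own z axis and vertical below 0.12 rad and linear speed of socket_b below 0.05 m/s and contact force between the fingers and socket_b below 0.05 N) and (((horizontal distance between socket_c and holder_hole0 below 0.008 m and z of socket_c in the frame of holder_hole0 below -0.021 m) or (horizontal distance between socket_c and holder_hole1 below 0.008 m and z of socket_c in the frame of holder_hole1 below -0.021 m) or (horizontal distance between socket_c and holder_hole2 below 0.008 m and z of socket_c in the frame of holder_hole2 below -0.021 m)) and angle between socket_c's own z axis and vertical below 0.12 rad and linear speed of socket_c below 0.05 m/s and contact force between the fingers and socket_c below 0.05 N)))), for 0.2 s.
At the end, for the whole second after the job is handed in: One socket is on the nut: rim within 3 mm of the seat, 4 mm of its axis, upright (0.08 rad), still, gripped with over 2 N. The other two stand untouched and at rest in bores of the holder: within 8 mm of the axis, rim over 21 mm below its top, upright (0.12 rad) (((horizontal distance between socket_a and nut_seat below 0.004 m and z of socket_a in the frame of nut_seat below 0.003 m and angle between socket_a's own z axis and vertical below 0.08 rad and contact force between the fingers and socket_a above 2 N and linear speed of socket_a below 0.02 m/s and (((horizontal distance between socket_b and holder_hole0 below 0.008 m and z of socket_b in the frame of holder_hole0 below -0.021 m) or (horizontal distance between socket_b and holder_hole1 below 0.008 m and z of socket_b in the frame of holder_hole1 below -0.021 m) or (horizontal distance between socket_b and holder_hole2 below 0.008 m and z of socket_b in the frame of holder_hole2 below -0.021 m)) and angle between socket_b's own z axis and vertical below 0.12 rad and linear speed of socket_b below 0.05 m/s and contact force between the fingers and socket_b below 0.05 N) and (((horizontal distance between socket_c and holder_hole0 below 0.008 m and z of socket_c in the frame of holder_hole0 below -0.021 m) or (horizontal distance between socket_c and holder_hole1 below 0.008 m and z of socket_c in the frame of holder_hole1 below -0.021 m) or (horizontal distance between socket_c and holder_hole2 below 0.008 m and z of socket_c in the frame of holder_hole2 below -0.021 m)) and angle between socket_c's own z axis and vertical below 0.12 rad and linear speed of socket_c below 0.05 m/s and contact force between the fingers and socket_c below 0.05 N)) or (horizontal distance between socket_b and nut_seat below 0.004 m and z of socket_b in the frame of nut_seat below 0.003 m and angle between socket_b's own z axis and vertical below 0.08 rad and contact force between the fingers and socket_b above 2 N and linear speed of socket_b below 0.02 m/s and (((horizontal distance between socket_a and holder_hole0 below 0.008 m and z of socket_a in the frame of holder_hole0 below -0.021 m) or (horizontal distance between socket_a and holder_hole1 below 0.008 m and z of socket_a in the frame of holder_hole1 below -0.021 m) or (horizontal distance between socket_a and holder_hole2 below 0.008 m and z of socket_a in the frame of holder_hole2 below -0.021 m)) and angle between socket_a's own z axis and vertical below 0.12 rad and linear speed of socket_a below 0.05 m/s and contact force between the fingers and socket_a below 0.05 N) and (((horizontal distance between socket_c and holder_hole0 below 0.008 m and z of socket_c in the frame of holder_hole0 below -0.021 m) or (horizontal distance between socket_c and holder_hole1 below 0.008 m and z of socket_c in the frame of holder_hole1 below -0.021 m) or (horizontal distance between socket_c and holder_hole2 below 0.008 m and z of socket_c in the frame of holder_hole2 below -0.021 m)) and angle between socket_c's own z axis and vertical below 0.12 rad and linear speed of socket_c below 0.05 m/s and contact force between the fingers and socket_c below 0.05 N)) or (horizontal distance between socket_c and nut_seat below 0.004 m and z of socket_c in the frame of nut_seat below 0.003 m and angle between socket_c's own z axis and vertical below 0.08 rad and contact force between the fingers and socket_c above 2 N and linear speed of socket_c below 0.02 m/s and (((horizontal distance between socket_a and holder_hole0 below 0.008 m and z of socket_a in the frame of holder_hole0 below -0.021 m) or (horizontal distance between socket_a and holder_hole1 below 0.008 m and z of socket_a in the frame of holder_hole1 below -0.021 m) or (horizontal distance between socket_a and holder_hole2 below 0.008 m and z of socket_a in the frame of holder_hole2 below -0.021 m)) and angle between socket_a's own z axis and vertical below 0.12 rad and linear speed of socket_a below 0.05 m/s and contact force between the fingers and socket_a below 0.05 N) and (((horizontal distance between socket_b and holder_hole0 below 0.008 m and z of socket_b in the frame of holder_hole0 below -0.021 m) or (horizontal distance between socket_b and holder_hole1 below 0.008 m and z of socket_b in the frame of holder_hole1 below -0.021 m) or (horizontal distance between socket_b and holder_hole2 below 0.008 m and z of socket_b in the frame of holder_hole2 below -0.021 m)) and angle between socket_b's own z axis and vertical below 0.12 rad and linear speed of socket_b below 0.05 m/s and contact force between the fingers and socket_b below 0.05 N)))); the arm keeps its last pose, push and grip.
It fails at once if the beaker is shoved more than 3 cm or tipped (distance of beaker from where it was at the start of the episode above 0.03 m or angle between beaker's own z axis and vertical above 0.4 rad).
It fails at once if the tape is shoved more than 3 cm or tipped (distance of tape from where it was at the start of the episode above 0.03 m or angle between tape's own z axis and vertical above 0.4 rad).
It fails at once if the caliper is shoved more than 3 cm or tipped (distance of caliper from where it was at the start of the episode above 0.03 m or angle between caliper's own z axis and vertical above 0.4 rad).
It also fails if it takes over 72 s, if anything falls off the work surface, if the arm or the gripper's body presses on something with over 40 N, if the wrist force passes 120 N, or if a joint passes its speed limit or range.

## Working session

There is one attempt and no reset: what is moved stays moved. The work goes in short steps, Python scripts to look and compute and a tool call to move; the robot and the scene stay as the last step left them, time stands still between calls to the robot, and variables do not carry over. Pictures are saved under pics/ and viewed, about 8 in all and at most 12, crops included, and the job is handed in when it is done.

Besides the shell and the picture viewer there is one more tool, called after ">>>" in YAML: its name, and indented under it one key for each argument. move_arm: Moves the arm, as the interface text tells. Its arguments: {"type":"object","properties":{"commands":{"type":"array"},"jaw":{"type":"number"}},"required":["commands"]}

```bash
mkdir -p pics; ls; cat > h.py <<'E'
import numpy as np, cv2
from scipy.spatial.transform import Rotation as R
from plant import get_obs, snapshot, calibration, close_job, ctrl
def toolT(o=None):
    o=o or get_obs(); T=np.eye(4); T[:3,:3]=R.from_euler('xyz',o['orientation'],degrees=True).as_matrix(); T[:3,3]=o['tool_pos']; return T
def cloud(name):
    o=get_obs(); T0=toolT(o); im,d=snapshot(name); c=calibration(name)
    T=c['T'] if 'T' in c else T0@c['tool_from_camera']
    K=np.array(c['mtx']); v,u=np.mgrid[:420,:560]
    uv=np.stack([u,v],-1).reshape(-1,1,2).astype(np.float64)
    p=cv2.undistortPoints(uv,K,np.array(c.get('dist',np.zeros(5)),float)).reshape(420,560,2)
    P=np.stack([p[...,0]*d,-p[...,1]*d,-d],-1)@np.array(T)[:3,:3].T+np.array(T)[:3,3]
    P[d==0]=np.nan
    return im,P
def save(n,im,s=1):
    cv2.imwrite('pics/'+n,cv2.resize(im[...,::-1],None,fx=s,fy=s,interpolation=cv2.INTER_CUBIC))
E
python3 - <<'E'
from h import *
o=get_obs(); print(o); print(calibration('top').keys(),calibration('wrist')); 
im,P=cloud('top'); np.savez('top.npz',im=im,P=P); save('top.png',im,1.4)
print(calibration('top')['T'])
E
```

```text
pics
{'clock': 0.0, 'joint_pos': array([ 8.08514495e+01,  2.05924083e+01,  6.34944175e-01, -1.98821967e-02,
       -7.01350964e+01, -1.65079331e+01]), 'qvel': array([ 0.08732103,  0.071734  , -0.00769039, -0.05085427, -0.06429952,
       -0.07379103]), 'tau': array([-1.11808067e-04, -5.82728577e+01,  2.93045461e+01,  6.99710771e+00,
        6.76569500e-03, -1.66954387e-04]), 'tool_pos': array([0.2920459 , 0.60797049, 0.19562137]), 'orientation': array([   5.09335652,   89.90557064, -110.56989828]), 'force': array([0.69625428, 0.07385583, 0.58638218]), 'moment': array([-0.01423341,  0.06175722,  0.01382909]), 'opening': 0.08758575199167427}
dict_keys(['mtx', 'T']) {'mtx': array([[354.06403925,   0.        , 278.26468114],
       [  0.        , 354.06403925, 210.75078326],
       [  0.        ,   0.        ,   1.        ]]), 'tool_from_camera': array([[ 1.42337333e-03,  2.77550634e-01, -9.60709956e-01,
        -1.88077395e-01],
       [-1.21498016e-03,  9.60710700e-01,  2.77549049e-01,
         7.51879461e-02],
       [ 9.99998249e-01,  7.72187623e-04,  1.70466850e-03,
         2.04896534e-04],
       [ 0.00000000e+00,  0.00000000e+00,  0.00000000e+00,
         1.00000000e+00]])}
[[ 0.00799855  0.98797114 -0.15443137  0.426259  ]
 [-0.9997538   0.01109736  0.0192143   0.01365468]
 [ 0.02069695  0.15423966  0.98781666  1.15019857]
 [ 0.          0.          0.          1.        ]]
```

View pics/top.png

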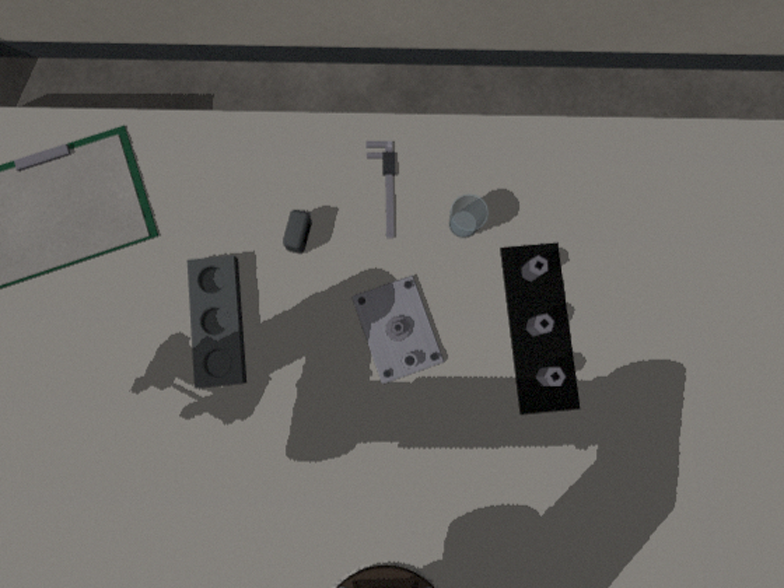

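Top view (1.4× pixels): holder at left, with bores at (210,280), (213,321), (217,362). The foot is in the middle, nut at (398,327) and tube at (411,359). The mat is at right, with sockets at (538,266), (542,324), (553,376). The bystanders lie behind (beaker 468,215; caliper 390,190; tape 297,231). Next I measure with depth.

```bash
python3 - <<'E'
from h import *
z=np.load('top.npz'); P=z['P']
def at(u,v): return np.round(P[int(round(v/1.4)),int(round(u/1.4))],4)
for n,u,v in [('bench',330,450),('mat',525,295),('nut',398,327),('plate',385,350),('holder',240,300),('beaker',468,215),('tape',297,231),('cal',390,200)]: print(n,at(u,v))
def grp(lo,hi,x0,x1,y0,y1,k=1):
    m=((P[...,2]>lo)&(P[...,2]<hi)&(P[...,0]>x0)&(P[...,0]<x1)&(P[...,1]>y0)&(P[...,1]<y1)).astype(np.uint8)
    n,l,s,c=cv2.connectedComponentsWithStats(m)
    for i in range(1,n):
        if s[i,4]>20:
            q=P[l==i][:,:2].astype(np.float32); r=cv2.minAreaRect(q*1000)
            print(s[i,4],'mean',q.mean(0).round(4),'z',np.median(P[l==i][:,2]).round(4),'rect',np.round(r[0],1),np.round(r[1],1),round(r[2],1))
print('sockets');grp(.060,.076,.2,.8,-.6,-.1)
print('holder');grp(.031,.04,.2,.8,.2,.6)
print('foot');grp(.008,.016,.2,.8,-.2,.2)
print('seat/nut');grp(.018,.045,.2,.8,-.2,.2)
print('mat');grp(.001,.006,.3,.8,-.6,-.2)
E
```

```text
bench [0.3096 0.0979 0.0014]
mat [ 0.5903 -0.257   0.004 ]
nut [ 0.5247 -0.0194  0.0407]
plate [0.4865 0.0023 0.0107]
holder [0.5767 0.2709 0.0043]
beaker [ 0.7422 -0.152   0.0021]
tape [0.6938 0.1621 0.06  ]
cal [ 0.7694 -0.0056  0.005 ]
sockets
72 mean [ 0.7442 -0.1522] z 0.068 rect [ 739.2 -148.6] [60.1 32.1] 63.5
22 mean [ 0.6998 -0.1306] z 0.0666 rect [ 700.1 -131.7] [45.8  9.8] 68.5
151 mean [ 0.6345 -0.2652] z 0.0686 rect [ 634.4 -265.1] [31.8 34.9] 86.1
159 mean [ 0.532 -0.272] z 0.0684 rect [ 532.3 -272.4] [33.3 32.7] 47.2
156 mean [ 0.4407 -0.2881] z 0.069 rect [ 440.5 -289.2] [28.8 35.5] 0.3
holder
2209 mean [0.5337 0.3073] z 0.0353 rect [535.  307.8] [230.   85.7] 6.6
foot
30 mean [ 0.7425 -0.1516] z 0.0106 rect [ 738.8 -153.1] [47.2 16.8] 49.4
2431 mean [ 0.5259 -0.0181] z 0.0126 rect [525.5 -18.9] [169.9 120.1] 20.0
seat/nut
97 mean [ 0.7431 -0.1507] z 0.0323 rect [ 738.7 -149.2] [55.1 28.9] 60.9
69 mean [0.6838 0.1568] z 0.0332 rect [690.4 154.5] [27.5 71.3] 52.2
34 mean [ 0.704  -0.1287] z 0.0329 rect [ 704.  -130.9] [46.9 11.5] 63.8
228 mean [ 0.5247 -0.0189] z 0.0241 rect [525.3 -18.8] [41.8 42.2] 63.7
102 mean [ 0.4672 -0.0403] z 0.031 rect [467.3 -40.4] [26.5 27.4] 78.7
mat
77 mean [ 0.7776 -0.2214] z 0.0025 rect [ 775.6 -222.4] [37.6 39.2] 33.9
15519 mean [ 0.532  -0.4006] z 0.0027 rect [ 549.9 -400. ] [399.8 499.8] 90.0
```

>>> move_arm:
  commands:
    - [[0,0,0,-0.137],[0,0,0,-0.136],[0,2.41,4.12,0],[0,2.41,4.12,0],[0,2.41,4.12,0],[0,2.41,4.12,0],[0,2.41,4.12,0],[0,2.41,4.12,0]]
  jaw: 6.0

```text
clock: 0.85
tool_pos: [0.3917, 0.3377, 0.1962]
orientation: [-30.6, 90.0, -130.6]
force: [0.8, 0.3, 0.1]
opening: 0.0601
```

>>> move_arm:
  commands:
    - [[0,2.41,4.12,0],[0,2.41,4.12,0],[0,2.41,4.12,0],[0,2.41,4.12,0],[0,2.41,4.12,0],[0,2.41,4.12,0],[0,2.41,4.12,0],[0,2.41,4.12,0]]

```text
clock: 1.65
tool_pos: [0.5243, -0.0202, 0.1964]
orientation: [-102.6, 90.0, 157.4]
force: [0.7, 0.5, 0.0]
opening: 0.0602
```

```bash
python3 - <<'E'
from h import *
print(get_obs()['tool_pos'],get_obs()['qvel'].round(1))
im,P=cloud('wrist'); np.savez('foot.npz',im=im,P=P); save('foot.png',im,1.4); o=get_obs();print(o['tool_pos'],o['orientation'],o['joint_pos'].round(1))
E
```

```text
[ 0.52426535 -0.02024225  0.19641857] [-56.9  16.7  18.9   0.2  -2.1  56.6]
[ 0.52562349 -0.02535557  0.19602508] [ -19.15861354   89.87293285 -119.31585429] [ 18.7   6.6 -18.    0.1 -65.5  61.1]
```

View pics/foot.png

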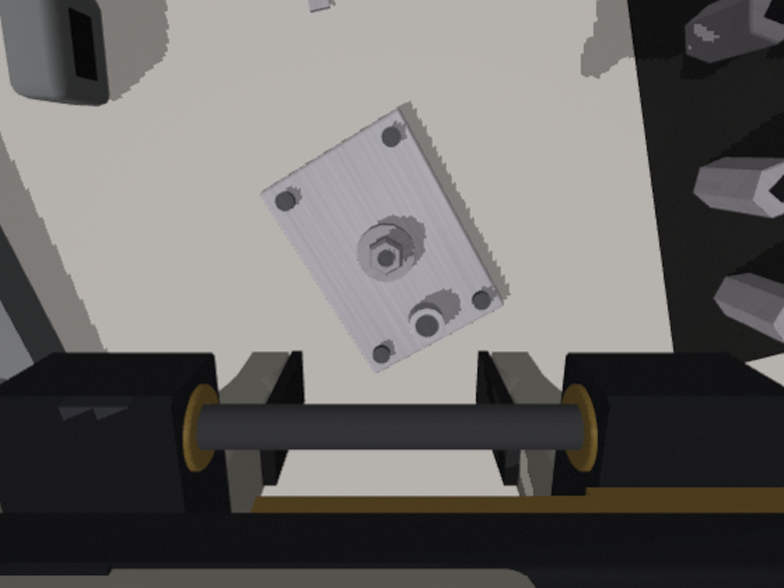

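The wrist picture shows the foot with the nut at (386,257) and the tube at (427,322), in 1.4× pixels. The gripper is below, so the view is clear. The arm was still settling, so I measure again at rest.

```bash
cat >> h.py <<'E'
def grp(P,lo,hi,x0,x1,y0,y1,k=20):
    m=((P[...,2]>lo)&(P[...,2]<hi)&(P[...,0]>x0)&(P[...,0]<x1)&(P[...,1]>y0)&(P[...,1]<y1)).astype(np.uint8)
    n,l,s,c=cv2.connectedComponentsWithStats(m); out=[]
    for i in range(1,n):
        if s[i,4]>k:
            q=P[l==i][:,:2].astype(np.float32); r=cv2.minAreaRect(q*1000)
            (c,rad)=cv2.minEnclosingCircle(q*1000)
            print(s[i,4],'mean',q.mean(0).round(4),'z',np.median(P[l==i][:,2]).round(4),'rect',np.round(r[0],1),np.round(r[1],1),round(r[2],1),'circ',np.round(c,1),round(rad,1)); out.append(q)
    return out
E
python3 - <<'E'
from h import *
o=get_obs(); print(o['tool_pos'],o['qvel'].round(1))
im,P=cloud('wrist'); np.savez('foot.npz',im=im,P=P)
print('seat');grp(P,.018,.0255,.49,.56,-.05,.02)
print('nut');grp(P,.028,.045,.49,.56,-.05,.02)
print('plate');grp(P,.008,.016,.4,.65,-.13,.1,500)
print('tube');grp(P,.026,.034,.44,.495,-.07,.0)
E
```

```text
[ 0.52562349 -0.02535557  0.19602508] [  5.6  -1.3  -2.5  -1.    0.1 -10.1]
seat
838 mean [ 0.5297 -0.018 ] z 0.0218 rect [528.  -17.8] [42.9 42.5] 32.2 circ [527.9 -17.5] 21.8
nut
495 mean [ 0.529  -0.0181] z 0.0366 rect [528.3 -18. ] [23.4 26.2] 79.2 circ [528.2 -17.9] 13.3
plate
14864 mean [ 0.5361 -0.0166] z 0.0118 rect [527.7 -17.5] [170.  120.1] 19.9 circ [527.9 -16.9] 101.9
tube
510 mean [ 0.4703 -0.0387] z 0.0298 rect [470.2 -38.4] [26.7 26.7] 83.1 circ [469.7 -38.7] 13.9
```

>>> move_arm:
  commands:
    - [[0,0.74,4.2,0],[0,0.74,4.2,0],[0,0.74,4.2,0],[0,0.74,4.2,0],[0,0.74,4.2,0],[0,0.74,4.2,0],[0,0,0,0],[0,0,0,0]]

```text
clock: 2.55
tool_pos: [0.5235, -0.2747, 0.1957]
orientation: [-100.4, 89.9, 159.4]
force: [-0.2, 0.6, -0.2]
opening: 0.0597
```

```bash
cat >> h.py <<'E'
def hexfit(q,a=32.):
    # fit regular hexagon (across flats a mm) to top points by max coverage
    from scipy.optimize import minimize
    h=cv2.convexHull((q*1000).astype(np.float32))[:,0,:]
    best=None
    for t0 in np.arange(0,60,5):
        def f(p):
            n=np.radians(p[2]+np.arange(6)*60); d=(h-p[:2])@np.array([np.cos(n),np.sin(n)])
            return np.mean((d.max(1)-a/2)**2)
        r=minimize(f,[*h.mean(0),t0],method='Nelder-Mead')
        if best is None or r.fun<best.fun: best=r
    return np.round(best.x[:2],1),round(best.x[2]%60,1),round(best.fun**.5,2)
E
python3 - <<'E'
from h import *
o=get_obs(); print(o['tool_pos'],o['qvel'].round(1),o['joint_pos'].round(1))
im,P=cloud('wrist'); np.savez('mat.npz',im=im,P=P); save('mat.png',im,1.4)
for q in grp(P,.06,.075,.38,.7,-.36,-.2,200): print(hexfit(q))
E
```

```text
[ 0.52347299 -0.27469     0.19566365] [ 1.9 -1.  -0.6 -0.1  0.1 -0.3] [ -8.8  12.8 -10.3  -0.  -67.   88.6]
1393 mean [ 0.6372 -0.2655] z 0.0679 rect [ 637.2 -265.4] [31.8 36.4] 31.7 circ [ 637.3 -265.4] 18.2
1082 mean [ 0.5353 -0.2719] z 0.0678 rect [ 534.6 -271.7] [31.9 36.1] 72.9 circ [ 534.6 -271.6] 18.2
943 mean [ 0.445  -0.2878] z 0.0676 rect [ 443.6 -288. ] [32.5 35.9] 58.8 circ [ 443.4 -287.8] 18.3
(array([ 637.2, -265.3]), np.float64(31.6), np.float64(0.19))
(array([ 534.5, -271.7]), np.float64(13.5), np.float64(0.12))
(array([ 443.5, -287.8]), np.float64(59.1), np.float64(0.22))
```

View pics/mat.png

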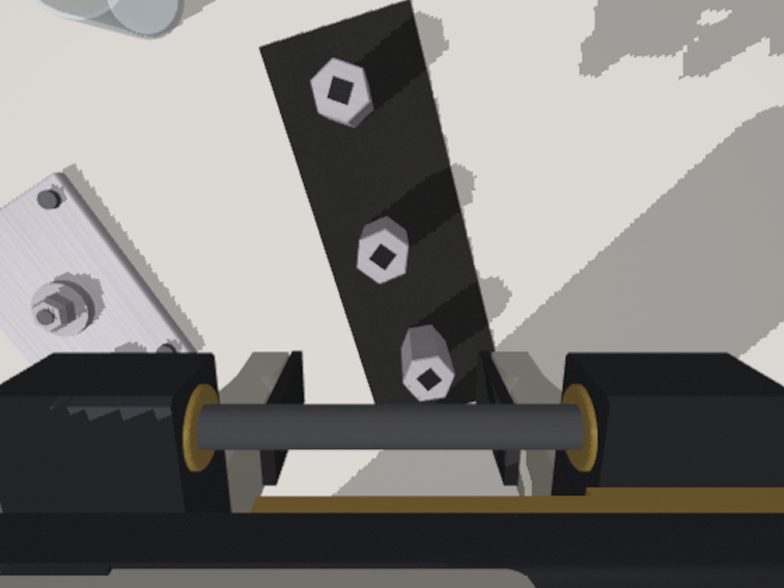

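The wrist picture shows sockets at (341,92), (383,257), (428,378), clear of the fingers. Their heights are 0.068 and their width 32 mm, as expected. First I go for the middle one.

>>> move_arm:
  commands:
    - [[0,0.96,-0.45,0.113],[3.2,0,0,0],[4,0,0,0],[4,0,0,0],[3,0,0,0],[2,0,0,0],[0,0,0,0],[0,0,0,0]]

```text
clock: 3.4
tool_pos: [0.5349, -0.2705, 0.0351]
orientation: [-11.4, 90.0, -117.8]
force: [0.2, 0.0, 1.0]
opening: 0.0596
```

>>> move_arm:
  commands:
    - [[0,0,0,0],[0,0,0,0],[0,0,0,0],[0,0,0,0],[0,0,0,0],[0,0,0,0]]
  jaw: 2.6

```text
clock: 4.0
tool_pos: [0.5347, -0.2716, 0.0351]
orientation: [81.3, 90.0, -25.1]
force: [-0.5, -1.2, 3.9]
opening: 0.0305
```

>>> move_arm:
  commands:
    - [[-4,0,0,0],[-4,0,0,-0.113],[0,-0.84,-4.15,0],[0,-0.84,-4.15,0],[0,-0.84,-4.15,0],[0,-0.84,-4.15,0],[0,-0.84,-4.15,0],[0,-0.84,-4.15,0]]

```text
clock: 4.8
tool_pos: [0.5272, -0.0158, 0.1142]
orientation: [-88.4, 90.0, 171.5]
force: [0.7, 0.1, -2.0]
opening: 0.0306
```

>>> move_arm:
  commands:
    - [[0,0,0,0],[0,0,0,0],[0,0,0,0],[0,0,0,0],[0,0,0,0]]

```text
clock: 5.3
tool_pos: [0.5279, -0.0184, 0.1144]
orientation: [-66.4, 90.0, -166.5]
force: [-0.5, 0.0, -2.3]
opening: 0.0305
```

```bash
python3 - <<'E'
from h import *
o=get_obs(); print(o['tool_pos'],o['qvel'].round(1),o['force'],o['opening'])
im,P=cloud('wrist'); np.savez('hov.npz',im=im,P=P); save('hov.png',im,1.4)
for q in grp(P,.12,.16,.4,.65,-.15,.1,100): print(hexfit(q))
print('plate');grp(P,.008,.016,.4,.65,-.13,.1,500)
im,P=cloud('side'); save('side.png',im,1.4)
E
```

```text
[ 0.52786552 -0.01842171  0.11439624] [ 0.1  0.  -0.   0.1 -0.  -0.1] [-0.54176439  0.0433804  -2.3236429 ] 0.030531698048194843
4773 mean [ 0.5343 -0.0197] z 0.147 rect [532.5 -19.4] [62.1 27.3] 80.0 circ [539.  -20.6] 31.1
(array([538. , -19.1]), np.float64(51.9), np.float64(8.69))
plate
18467 mean [ 0.5536 -0.0172] z 0.0118 rect [528.  -17.5] [169.  119.7] 20.0 circ [527.7 -17.5] 102.4
```

View pics/hov.png

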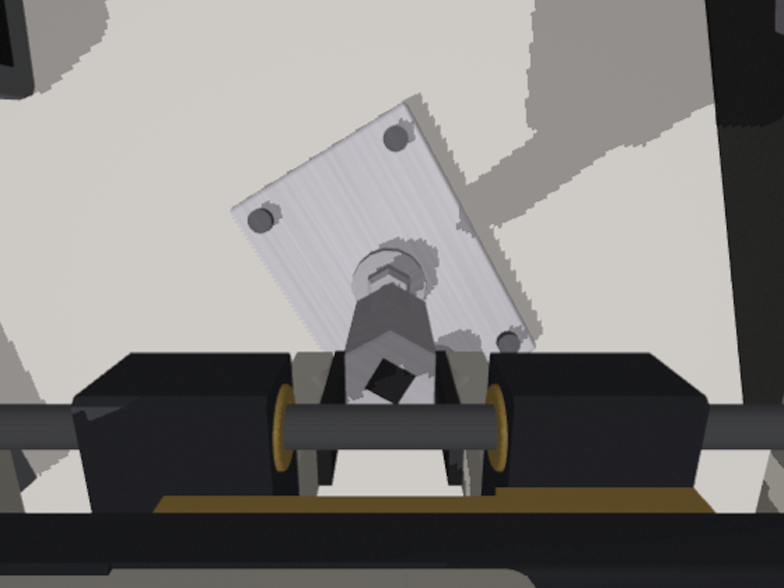

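View pics/side.png

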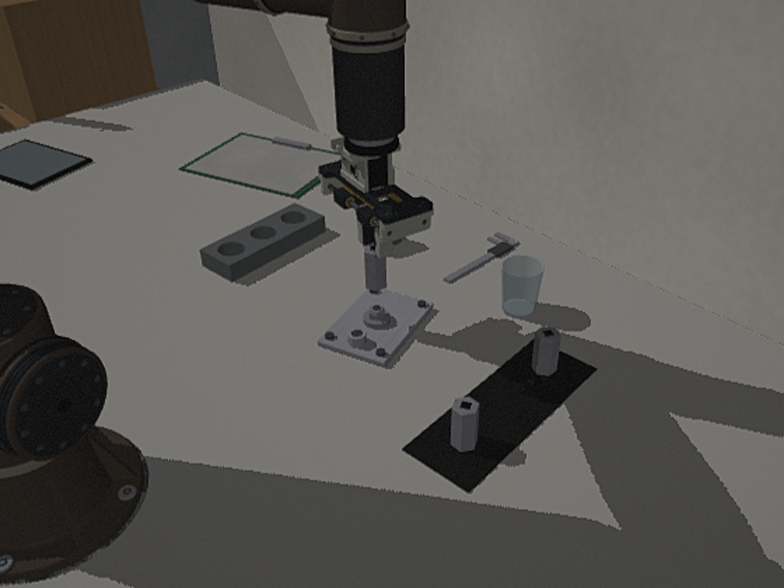

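The wrist picture shows the socket gripped flat to flat, in line with the nut (390,300). The side picture shows the same, with the other two sockets standing at (545,350) and (464,425). Lowering onto the nut.

>>> move_arm:
  commands:
    - [[2.4,0,0,0],[1.5,0,0,0],[0.4,0,0,0],[0.4,0,0,0],[0.4,0,0,0],[0.2,0,0,0],[0,0,0,0],[0,0,0,0]]

```text
clock: 6.2
tool_pos: [0.5283, -0.0173, 0.0619]
orientation: [113.6, 90.0, 13.6]
force: [-0.1, -0.6, -2.5]
opening: 0.0308
```

>>> move_arm:
  commands:
    - [[0.2,0,0,0],[0.2,0,0,0],[0.2,0,0,0],[0,0,0,0],[0,0,0,0]]

```text
clock: 6.7
tool_pos: [0.528, -0.0174, 0.0555]
orientation: [-49.8, 90.0, -149.8]
force: [-0.7, 0.0, -1.8]
opening: 0.0304
```

>>> move_arm:
  commands:
    - [[0.1,0,0,0],[0.1,0,0,0],[0,0,0,0],[0,0,0,0]]

```text
clock: 7.1
tool_pos: [0.5285, -0.0174, 0.0541]
orientation: [96.8, 89.9, -3.2]
force: [-0.9, -1.7, 5.1]
opening: 0.0306
```

```bash
python3 - <<'E'
from h import *
o=get_obs(); print(o['tool_pos'],o['qvel'].round(1),o['force'],o['opening'])
im,P=cloud('side'); 
c=calibration('side'); 
for q in grp(P,.06,.1,.5,.56,-.05,.02,5): pass
sub=P[(abs(P[...,0]-.527)<.03)&(abs(P[...,1]+.018)<.03)]; print(len(sub))
save('side2.png',im[150:290,200:340],4)
E
```

```text
[ 0.52846699 -0.01744619  0.05409941] [-0.   0.1  0.  -0.  -0.1 -0.1] [-0.87193316 -1.69743002  5.12302495] 0.030588642128048335
276 mean [ 0.5186 -0.0229] z 0.0858 rect [521.  -18.9] [63.3 29.2] 82.6 circ [520.4 -19.1] 31.9
1947
```

View pics/side2.png

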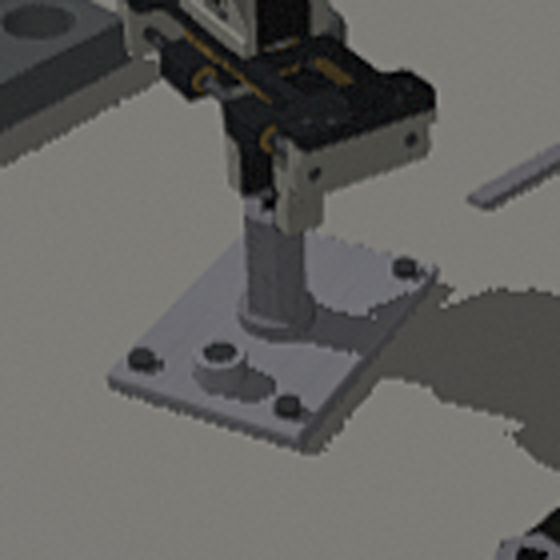

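It is seated: TCP height 0.054 as predicted, light push-back, and the crop shows the rim on the seat at (278,318). The middle socket fits. I leave it standing on the nut and handle the other two.

>>> move_arm:
  commands:
    - [[0,0,0,0],[0,0,0,0],[0,0,0,0],[0,0,0,0],[-2.6,0,0,0],[-4,0,0,0],[0,2.51,3.755,0],[0,2.51,3.755,0]]
  jaw: 6.0

```text
clock: 7.95
tool_pos: [0.566, -0.0999, 0.1216]
orientation: [108.8, 89.8, 8.9]
force: [0.9, 0.8, -0.6]
opening: 0.0599
```

>>> move_arm:
  commands:
    - [[0,2.51,3.755,0],[0,2.51,3.755,0],[0,2.51,3.755,0],[0,2.51,3.755,0],[0,0,0,-0.101],[0,0,0,-0.101],[0,0,0,0],[0,0,0,0]]

```text
clock: 8.75
tool_pos: [0.637, -0.2654, 0.1193]
orientation: [-104.3, 90.0, 167.1]
force: [0.1, 0.2, -0.2]
opening: 0.06
```

```bash
python3 - <<'E'
from h import *
o=get_obs(); print(o['tool_pos'],o['orientation'],o['qvel'].round(1),o['joint_pos'].round(1))
im,P=cloud('wrist')
for q in grp(P,.06,.073,.38,.7,-.36,-.2,200): print(hexfit(q))
print('nut socket');grp(P,.08,.095,.5,.56,-.05,.02,50)
E
```

```text
[ 0.63701243 -0.26536791  0.11926718] [-104.25676938   89.9742894   167.13805719] [ 0.3 -0.5 -0.1  0.  -0.  -0.1] [ -6.5  24.9  -3.   -0.  -62.1  97.9]
1758 mean [ 0.6385 -0.265 ] z 0.0677 rect [ 637.2 -265.1] [37.1 31.6] 1.3 circ [ 637.2 -265.1] 18.6
(array([ 637.4, -265.2]), np.float64(31.0), np.float64(0.19))
nut socket
```

>>> move_arm:
  commands:
    - [[3,0,0,0],[3.4,0,0,0],[2,0,0,0],[0,0,0,0],[0,0,0,0]]

```text
clock: 9.3
tool_pos: [0.6375, -0.2654, 0.0362]
orientation: [2.8, 90.0, -85.7]
force: [0.7, -0.2, 0.7]
opening: 0.06
```

>>> move_arm:
  commands:
    - [[0,0,0,0],[0,0,0,0],[0,0,0,0],[0,0,0,0],[0,0,0,0],[0,0,0,0]]
  jaw: 2.6

```text
clock: 9.9
tool_pos: [0.6375, -0.2655, 0.0362]
orientation: [75.0, 89.9, -13.4]
force: [-0.0, 1.5, 4.4]
opening: 0.03
```

>>> move_arm:
  commands:
    - [[-4.9,0,0,0],[-5,0,0,0],[0,-0.1,-4.85,0],[0,-0.1,-4.85,0],[0,-0.1,-4.85,0],[0,-0.1,-4.85,0],[0,-0.1,-4.85,0],[0,-0.1,-4.85,0]]

```text
clock: 10.7
tool_pos: [0.6224, 0.027, 0.1341]
orientation: [-89.2, 90.0, -177.7]
force: [1.8, -0.5, -1.7]
opening: 0.0303
```

>>> move_arm:
  commands:
    - [[0,-0.1,-4.85,0],[0,-0.1,-4.85,0],[0,-0.1,-4.85,0],[0,-0.1,-4.85,0],[0,-0.1,-4.85,0],[0,-0.1,-4.85,0],[0,0,0,0],[0,0,0,0]]

```text
clock: 11.5
tool_pos: [0.6083, 0.3171, 0.1333]
orientation: [-57.8, 89.9, -146.2]
force: [0.5, -1.1, -2.4]
opening: 0.0298
```

```bash
python3 - <<'E'
from h import *
o=get_obs(); print(o['tool_pos'],o['orientation'],o['qvel'].round(1),o['opening'])
im,P=cloud('wrist'); save('h1.png',im,1.4)
grp(P,.03,.04,.4,.7,.2,.42,300)
im,P=cloud('top')
print('holder top');grp(P,.031,.04,.4,.7,.2,.42,100)
print('nut socket');grp(P,.08,.093,.49,.57,-.05,.02,20)
E
```

```text
[0.60832589 0.31705199 0.13330391] [ -57.83321473   89.88151539 -146.157927  ] [-2.  -1.  -0.9  0.2 -0.1  0.2] 0.029849359030675694
5950 mean [0.6185 0.3169] z 0.0348 rect [606.2 317.2] [90.8 84.4] 6.4 circ [606.4 317.1] 61.1
1388 mean [0.4803 0.3157] z 0.0346 rect [475.5 305.2] [39.6 80.9] 0.8 circ [476.5 305.1] 43.6
holder top
1795 mean [0.5107 0.3049] z 0.0353 rect [512.9 304.8] [185.5  86.2] 6.6 circ [511.8 306.4] 99.9
nut socket
156 mean [ 0.5258 -0.0189] z 0.0874 rect [525.7 -19.2] [31.2 33.5] 89.7 circ [525.5 -19.2] 17.6
```

View pics/h1.png

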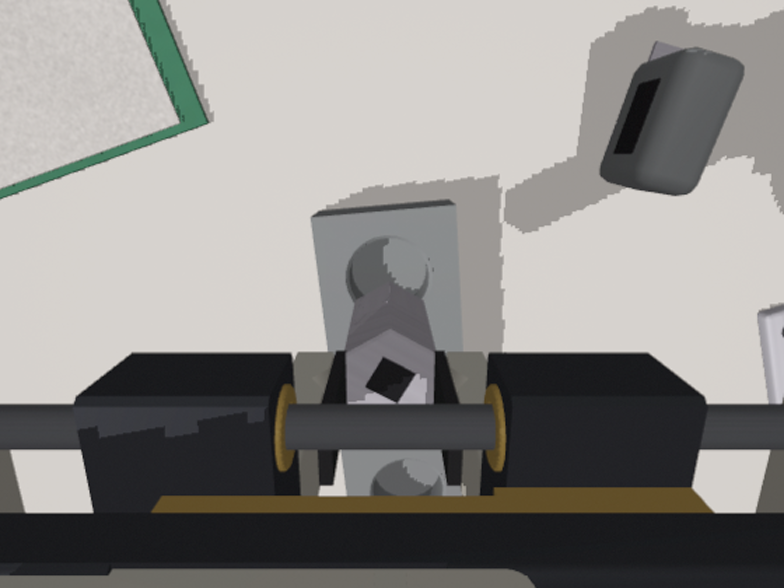

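The picture shows the held socket at (390,370) just over the end bore, whose centre is at (388,280), a column match. Lowering it.

>>> move_arm:
  commands:
    - [[3,0.1,0,0],[3,0,0,0],[2,0,0,0],[0.7,0,0,0],[0,0,0,0],[0,0,0,0]]

```text
clock: 12.2
tool_pos: [0.6113, 0.3158, 0.0489]
orientation: [115.4, 89.9, 26.9]
force: [-0.3, -0.0, -2.1]
opening: 0.03
```

>>> move_arm:
  commands:
    - [[0.3,0,0,0],[0.2,0,0,0],[0,0,0,0]]

```text
clock: 12.5
tool_pos: [0.6107, 0.3164, 0.0433]
orientation: [123.1, 89.9, 34.7]
force: [-0.5, 0.5, -0.2]
opening: 0.0302
```

>>> move_arm:
  commands:
    - [[0,0,0,0],[0,0,0,0],[0,0,0,0],[0,0,0,0],[0,0,0,0],[-2,0,0,0],[-4,0,0,0],[-2.5,0,0,0]]
  jaw: 6.0

```text
clock: 13.3
tool_pos: [0.6111, 0.3163, 0.13]
orientation: [107.2, 89.9, 18.8]
force: [0.6, 0.3, -0.3]
opening: 0.0601
```

```bash
python3 - <<'E'
from h import *
o=get_obs(); print(o['tool_pos'],o['orientation'],o['qvel'].round(1),o['opening'])
im,P=cloud('wrist')
for q in grp(P,.065,.09,.5,.7,.2,.42,100): print(hexfit(q))
E
```

```text
[0.61108975 0.31629651 0.12999501] [107.23571465  89.89418546  18.81455188] [  0.1 -11.2  16.1  -0.6 -26.9   0.1] 0.06008135139719446
1749 mean [0.6121 0.3167] z 0.0747 rect [611.  316.4] [32.5 36. ] 30.8 circ [610.7 316.7] 18.4
(array([610.8, 316.6]), np.float64(30.9), np.float64(0.2))
```

Socket 1 is fully down: its top is at 0.0747, against 0.075 expected. Now the third one.

>>> move_arm:
  commands:
    - [[-2,0,0,0],[0,-1.4,4.61,0],[0,-1.4,4.61,0],[0,-1.4,4.61,0],[0,-1.4,4.61,0],[0,-1.4,4.61,0],[0,-1.4,4.61,0],[0,-1.4,4.61,0]]

```text
clock: 14.15
tool_pos: [0.5203, -0.0109, 0.1477]
orientation: [103.5, 90.0, 15.1]
force: [1.0, 0.0, -0.7]
opening: 0.0601
```

>>> move_arm:
  commands:
    - [[0,-1.4,4.61,0],[0,-1.4,4.61,0],[0,-1.4,4.61,0],[0,-1.4,4.61,0],[0,-1.4,4.61,0],[0,-1.4,4.61,0],[0,0,0,0.141],[0,0,0,0.141]]

```text
clock: 14.95
tool_pos: [0.4437, -0.2897, 0.1473]
orientation: [-91.2, 90.0, 163.7]
force: [-0.2, 0.8, -0.1]
opening: 0.0599
```

>>> move_arm:
  commands:
    - [[2,0,0,0.141],[1,0,0,0.141],[0,0,0,0],[0,0,0,0],[0,0,0,0]]

```text
clock: 15.45
tool_pos: [0.4452, -0.2881, 0.1183]
orientation: [98.3, 89.9, -22.2]
force: [-0.7, -0.3, 1.0]
opening: 0.0598
```

```bash
python3 - <<'E'
from h import *
o=get_obs(); print(o['tool_pos'],o['orientation'],o['orientation'][2]-o['orientation'][0],o['qvel'].round(1),o['joint_pos'].round(1))
im,P=cloud('wrist')
for q in grp(P,.06,.073,.38,.7,-.36,-.2,200): print(hexfit(q))
E
```

```text
[ 0.44523953 -0.2881499   0.11829099] [ 98.3491142   89.93280288 -22.20877144] -120.55788564080937 [ 0.  -0.2 -0.  -0.   0.1 -0.9] [-11.7  10.8 -23.9   0.  -55.3  71.1]
1767 mean [ 0.444  -0.2886] z 0.0678 rect [ 443.1 -288.2] [31.6 36.4] 58.9 circ [ 443. -288.] 18.4
(array([ 443., -288.]), np.float64(59.9), np.float64(0.11))
```

>>> move_arm:
  commands:
    - [[3,-0.2,0.1,0],[3.3,0,0,0],[1.9,0,0,0],[0,0,0,0],[0,0,0,0]]

```text
clock: 16.0
tool_pos: [0.443, -0.2881, 0.0363]
orientation: [60.4, 90.0, -60.3]
force: [0.1, -0.3, 1.3]
opening: 0.0601
```

>>> move_arm:
  commands:
    - [[0,0,0,0],[0,0,0,0],[0,0,0,0],[0,0,0,0],[0,0,0,0],[0,0,0,0]]
  jaw: 2.6

```text
clock: 16.6
tool_pos: [0.4428, -0.288, 0.0361]
orientation: [93.2, 90.0, -27.5]
force: [-1.6, 0.2, 4.1]
opening: 0.0303
```

>>> move_arm:
  commands:
    - [[-5,0,0,0],[-5,0,0,-0.12],[0,0,0,-0.12],[0,0,0,-0.12],[0,-0.69,-4.86,0],[0,-0.69,-4.86,0],[0,-0.69,-4.86,0],[0,-0.69,-4.86,0]]

```text
clock: 17.4
tool_pos: [0.4486, -0.09, 0.1351]
orientation: [-95.7, 90.0, 164.1]
force: [1.2, 1.4, -2.6]
opening: 0.0299
```

>>> move_arm:
  commands:
    - [[0,-0.69,-4.86,0],[0,-0.69,-4.86,0],[0,-0.69,-4.86,0],[0,-0.69,-4.86,0],[0,-0.69,-4.86,0],[0,-0.69,-4.86,0],[0,-0.69,-4.86,0],[0,-0.69,-4.86,0]]

```text
clock: 18.2
tool_pos: [0.4626, 0.3026, 0.135]
orientation: [-48.2, 89.9, -148.3]
force: [1.3, -0.9, -2.1]
opening: 0.0297
```

>>> move_arm:
  commands:
    - [[0,0,0,0],[0,0,0,0],[0,0,0,0],[0,0,0,0]]

```text
clock: 18.6
tool_pos: [0.4633, 0.2995, 0.1354]
orientation: [-37.6, 90.0, -137.8]
force: [-0.8, 0.4, -3.0]
opening: 0.03
```

```bash
python3 - <<'E'
from h import *
o=get_obs(); print(o['tool_pos'],o['orientation'],o['orientation'][2]-o['orientation'][0],o['qvel'].round(1),o['opening'])
im,P=cloud('wrist'); save('h2.png',im,1.4)
grp(P,.065,.09,.55,.7,.2,.42,100)
grp(P,.03,.04,.4,.7,.2,.42,300)
E
```

```text
[0.46334178 0.29953052 0.13543206] [ -37.62559941   89.96191996 -137.82427792] -100.19867851358893 [-0.3 -0.3  0.3  0.1  0.2 -0. ] 0.03002781895794098
1304 mean [0.602 0.317] z 0.0748 rect [601.1 317. ] [33.  17.5] 82.2 circ [606.3 316.4] 16.8
17703 mean [0.5357 0.3088] z 0.0348 rect [527.4 307.9] [211.3  84.3] 6.6 circ [527.4 308. ] 113.5
```

View pics/h2.png

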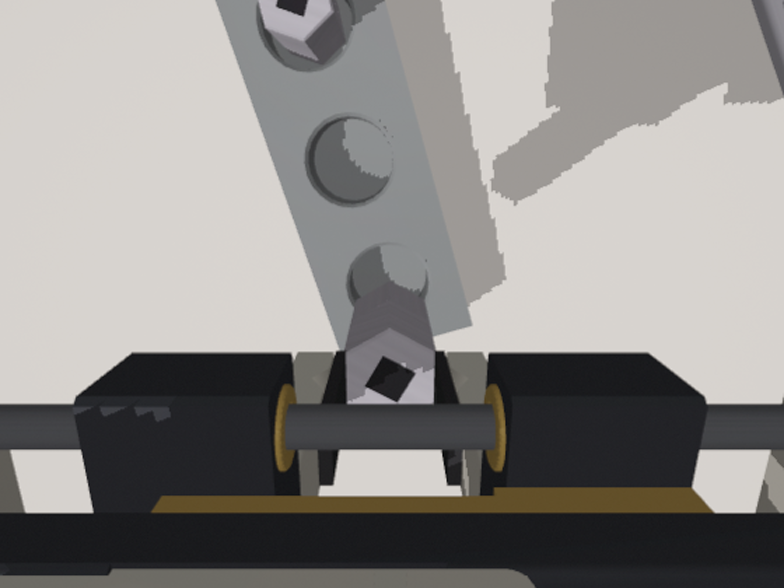

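The held socket (390,370) is in line with the -x bore (388,280). Socket 1 stands in the far bore at (300,15). Lowering and letting go.

>>> move_arm:
  commands:
    - [[3,0,0,0],[3,0,0,0],[2,0,0,0],[0.7,0,0,0],[0.3,0,0,0],[0.2,0,0,0],[0,0,0,0],[0,0,0,0]]

```text
clock: 19.45
tool_pos: [0.464, 0.3013, 0.0445]
orientation: [148.0, 89.9, 47.9]
force: [0.0, -0.3, -2.3]
opening: 0.0293
```

>>> move_arm:
  commands:
    - [[0,0,0,0],[0,0,0,0],[0,0,0,0],[0,0,0,0],[0,0,0,0],[-2,0,0,0],[-4,0,0,0],[-2.5,0,0,0]]
  jaw: 6.0

```text
clock: 20.25
tool_pos: [0.4642, 0.3012, 0.1308]
orientation: [129.0, 89.9, 28.9]
force: [1.2, 0.9, -0.2]
opening: 0.0601
```

```bash
python3 - <<'E'
from h import *
o=get_obs(); print(o['tool_pos'],o['orientation'],o['qvel'].round(1),o['opening'])
im,P=cloud('wrist')
for q in grp(P,.065,.09,.4,.7,.2,.42,100): print(hexfit(q))
E
```

```text
[0.46416265 0.30123154 0.13081636] [128.97115003  89.90577511  28.868325  ] [  0.1 -14.   17.2  -0.6 -30.8  -0.1] 0.060141118926551725
1290 mean [0.6017 0.317 ] z 0.0748 rect [600.8 316.9] [32.9 17.1] 83.8 circ [606.1 316.4] 16.6
1727 mean [0.4654 0.301 ] z 0.0748 rect [464.4 301.2] [31.6 36.3] 80.0 circ [464.3 301.3] 18.3
(array([610.3, 316. ]), np.float64(29.4), np.float64(0.82))
(array([464.2, 301.2]), np.float64(20.1), np.float64(0.2))
```

Both sockets are fully down. Back to the socket on the nut.

>>> move_arm:
  commands:
    - [[0,1.695,4.32,0],[0,1.695,4.32,0],[0,1.695,4.32,0],[0,1.695,4.32,0],[0,1.695,4.32,0],[0,1.695,4.32,0],[0,1.695,4.32,0],[0,0,0,0]]

```text
clock: 21.1
tool_pos: [0.5272, -0.0222, 0.1282]
orientation: [-31.9, 90.0, -132.3]
force: [-0.7, 0.2, 0.5]
opening: 0.0598
```

>>> move_arm:
  commands:
    - [[0,0,0,0],[0,0,0,0],[0,0,0,0]]

```text
clock: 21.4
tool_pos: [0.5271, -0.0167, 0.1286]
orientation: [154.5, 90.0, 54.4]
force: [-0.6, 0.6, 0.8]
opening: 0.06
```

```bash
python3 - <<'E'
from h import *
o=get_obs(); print(o['tool_pos'],o['orientation'][2]-o['orientation'][0],o['qvel'].round(1),o['opening'])
im,P=cloud('wrist')
for q in grp(P,.07,.1,.49,.57,-.06,.03,100): print(hexfit(q))
E
```

```text
[ 0.5270859  -0.01668738  0.12856602] -100.04180202729995 [ 0.3 -0.   0.   0.1 -0.  -0. ] 0.05996646721020126
2027 mean [ 0.5299 -0.0181] z 0.0867 rect [527.9 -17.8] [31.8 36.6] 80.4 circ [528.  -17.7] 18.3
(array([528. , -17.5]), np.float64(19.0), np.float64(0.21))
```

>>> move_arm:
  commands:
    - [[3,0.1,0.07,0],[2.9,0,0,0],[1.5,0,0,0],[0,0,0,0],[0,0,0,0]]

```text
clock: 21.95
tool_pos: [0.5283, -0.0179, 0.055]
orientation: [22.5, 90.0, -77.5]
force: [-0.6, 0.1, 0.3]
opening: 0.0601
```

>>> move_arm:
  commands:
    - [[0,0,0,0],[0,0,0,0],[0,0,0,0],[0,0,0,0],[0,0,0,0],[0,0,0,0],[0.1,0,0,0],[0,0,0,0]]
  jaw: 2.6

```text
clock: 22.75
tool_pos: [0.529, -0.0185, 0.0548]
orientation: [101.2, 89.9, 1.1]
force: [-1.9, 1.5, 11.0]
opening: 0.0305
```

```bash
python3 - <<'E'
from h import *
o=get_obs(); print(o['tool_pos'],o['force'],o['qvel'].round(1),o['opening'])
im,P=cloud('side'); save('end.png',im,1.4)
im,P=cloud('top'); 
print('holder sockets');grp(P,.07,.08,.4,.7,.25,.37)
im,P=cloud('wrist'); print('nut');grp(P,.082,.093,.50,.57,-.05,.02,50)
o=get_obs(); print(o['tool_pos'],o['force'],o['opening'])
E
```

```text
[ 0.52901632 -0.01846453  0.05475565] [-1.85440094  1.51683968 10.95264556] [ 0.  -0.1 -0.  -0.1 -0.  -0.1] 0.030456396212088795
holder sockets
153 mean [0.6087 0.3143] z 0.0751 rect [609.  314.3] [34.6 31.3] 1.5 circ [608.9 314.4] 18.4
nut
3113 mean [ 0.5324 -0.0192] z 0.0869 rect [533.1 -19.2] [37.7 26.7] 80.0 circ [533. -19.] 19.9
80 mean [0.5446 0.0041] z 0.0911 rect [544.5   4. ] [11.9  1.2] 79.9 circ [544.6   4. ] 5.9
80 mean [ 0.5358 -0.0447] z 0.0907 rect [535.8 -44.6] [10.9  1.1] 80.6 circ [535.8 -44.6] 5.4
[ 0.52897467 -0.01840849  0.05476803] [-2.04885276  1.31231786 10.60767346] 0.030441513670758518
```

View pics/end.png

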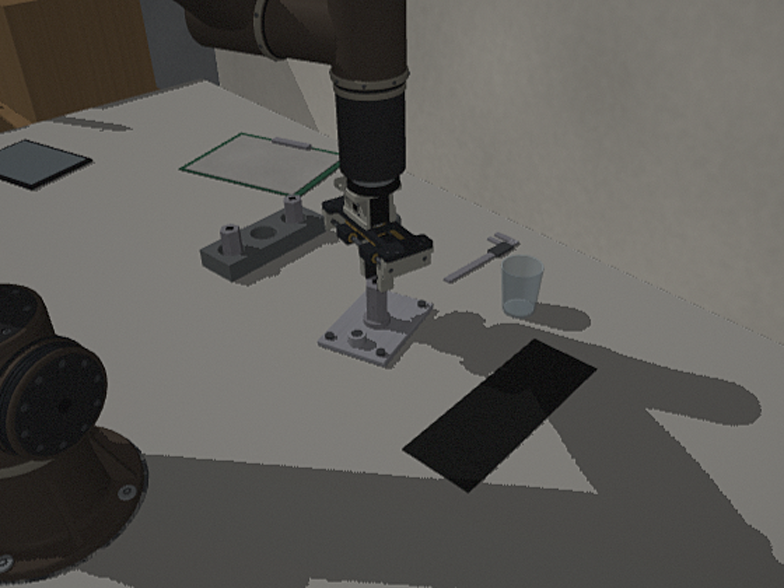

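The side picture shows sockets upright in the end bores at (232,240) and (292,208), and the third gripped on the nut with its rim on the seat (377,320). Beaker and caliper are unmoved. Handing in.

```bash
python3 -c "
from h import *
print(close_job())"
```

```text
the job is handed in; nothing more can be done
None
```

The middle socket fits the nut. I found this on the first try: it went down to the predicted seated height with about 5 N of push-back. I did not try the other two on the nut. Only one socket can fit, so I put them straight into the two end bores of the holder and let go. Then I gripped the fitting socket again where it stood on the nut and handed in at about 23 s of the 72 s allowed.

- **Socket on the nut:** its top measured 86.9 mm against 87 mm if fully home. It sat within about 1 mm of the nut's axis and was gripped at 30.4 mm opening, with about 11 N pressing it down.
- **Sockets in the holder:** just after release both tops measured 74.8 mm against 75 mm if fully down. Both were within about 2 mm of the bore axes.
- **Bystanders:** the beaker and caliper look unmoved in the last side picture. The tape is not visible in that picture, and I did not measure it again. No move went near it.

**Checks that disagreed:**
- The last top-camera check found only one of the two holder sockets. I took the other to be hidden by the arm, and the side picture shows both in place.
- The top and wrist cameras differ by about 2.5 mm in x. I used the wrist values for both picking and placing so that the error cancels.

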